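# Find the weak spring clip by its card pull

## Robot

A 6-joint arm with a two-finger parallel gripper is mounted at the origin on a cart in front of the work surface, level with it; the furniture and walls round the work are solid. World frame = base frame: x ahead of the robot, y to its left, z up, the work surface at z = 0. Lengths are in m, angles in rad, forces in N, time in s.
With the tool pointing down it reaches from about 0.425 to 0.95 m from the base axis. Payload 3.5 kg.
Tool frame: the origin (TCP) lies midway between the tips of the shut fingers; the grasp point (between the pads) lies 19 mm behind it (ctrl.pinch_z is the distance from the TCP to the grasp point, in m); z points along the fingers, y is the line along which they close (so a half turn about z gives the same grasp; the last joint's range is limited). The gripper opens to 85 mm and grips with 20 to 120 N. Pads are 22 mm wide; open, the fingers measure 114 mm over their backs; the gripper's body (76 mm by 85 mm) begins 54 mm behind the grasp point. The pads swing forward as they close: fully open they stand 13 mm farther back than shut.
Start: joints at [0.958, 0.286, 1.577, -0, 1.279, -0.15], TCP at [0.301, 0.604, 0.231] pointing down, gripper open.
Joint ranges: [-2.77, 2.77], [-0.9, 2.22], [0.21, 2.48], [-1.53, 4.67], [0.24, 2.81], [-2.84, 2.84]. Speed limits (rad/s): [2.79, 2.79, 3.14, 3.14, 3.14, 3.14].

## Interface

Orientations are given as a unit quaternion [x, y, z, w].
In Python, from plant import get_state, viewer, sign_off, ctrl gives the robot as it stands. The module is installed in compiled form; this text tells all that it offers.
- The arm moves only by the shell command python3 -m handwheel 'ROWS' [FORCE]. ROWS is JSON, a list that holds one entry, the list of rows, each a list of 5 numbers: the finger opening in m, from 0 to 0.0854, then the shift along the tool's x, y, z in m, then the turn about the tool's z in degrees. In form: [[[claw, x, y, z, spin], ...]]. A call has 1 to 12 rows; each row shifts and turns the commanded pose from where the row before left it, along the tool's axes as they then stand; what a row does not reach is not made up. A row lasts 1/12 s, in which the tool goes at most 41.7 mm and 7.16 degrees, less where a joint would pass 70% of its speed; a pose out of reach is approached as far as the arm can. A call is refused whole if a number of a shift passes 0.0417 or a number of a turn 7.16, either way. A call with a gripper value outside its range is refused whole. The fingers move at their own pace and stop on an object; FORCE is the grip in N (left out, the last holds). Time passes only in rows, so rows that do not move let the fingers close. It gives the time, the measured TCP pose, the force, the opening and the grip force at its end, in the units of the state.
- get_state(): the state, without advancing time (a new reading comes with each control period).
- viewer.read_camera(name): name is "scene" or "top" or "wrist"; returns the picture (420x560x3 uint8, blue, green, red); there is no depth.
- viewer.camera_params(name): a dict with "fov_y" (degrees; the focal length in pixels is half the picture's height over the tangent of half this angle, whatever the lens; pixels are square), "cx", "cy" (the principal point, pixels), "k1" (the pictures are not rectified: a ray, as slopes to the right and down, at radius r is drawn at 1 + k1 r^2 times it, then the intrinsics apply), "xyz" and "attitude" of the camera in the world; the wrist camera has in their place "hand_eye" (4x4, takes a point from camera to tool coordinates, whose origin is the TCP and whose axes are the flange's). Camera axes: x right, y up, looking along -z (the intrinsics and any distortion apply to the point x, -y, -z); pixel columns grow to the right and rows downward; lengths in m; the calibration is good to about 2 mm. A picture is of the moment at which its call begins: read the wrist's pose just before it. camera_params takes no time and is no camera call.
- sign_off(): hands the job in; it is judged then, once.
Trained networks look in the newest picture that a camera, given by its name, has taken for a name from the list of things; names that differ only in an ending like _2 or _b are one class to them, and where a whole thing is asked for, a point or a joint stands for the part that bears it (a point fixed in the world has none). Each returns a list of dicts, best first, with "confidence" (0 to 1); they miss things now and then, are a little off and sometimes report something else, mostly with a low value. They report only what shows in the picture. A call takes as long as a camera call. They do not tell look-alikes from the thing itself.
- viewer.look_for(camera, name): "extent" ([left, top, width, height] as shares, 0 to 1, of the picture: columns of its width, rows of its height, round what is visible of it).
- viewer.outline_of(camera, name): "mask" (420x560 bool, what is visible of it) and "extent" ([left, top, width, height] as shares, 0 to 1, of the picture: columns of its width, rows of its height, round what is visible of it).
- viewer.pinpoint(camera, name): "xy" ([column, row] as shares, 0 to 1, of the picture: columns of its width, rows of its height: a listed point, or the origin of a listed thing).
The state is a dict: "time": time; "qpos": joint angles; "dq": joint speeds; "joint_efforts": joint torques, N m; "eef_pos": TCP position; "tcp_rot": TCP orientation; "contact_force": force on the tool from outside, world axes, zero at the start; "wrist_torque": the same for the moment, N m; "opening": opening from 0.0 (shut) to 1.0 (fully open); "finger_force": force on a finger pad.
Only numpy, scipy, OpenCV 4.12 (cv2) and the standard library are available. Lean on these libraries where they do the work, as an engineer would, in place of code of your own. Each camera call takes 0.05 s, during which the arm holds its last target. There are 200 camera calls.

## Task

Exactly one of the three spring clips in the test rig is weak: pull on the clips' test cards gently, straight out towards the front of the rig with about 8 N and never near 20 N, to find it; a sound clip holds its card at that pull. Draw the weak clip's card out to its stop, then lift that clip out of the rig and stand it upright on the floor of the grey reject tray. Leave the two sound clips seated in their bays with their cards in, and do not shift anything else on the bench.

Things in the scene. Friction and masses are not known exactly. Their poses are not given: they have to be found in the camera images.
- clip_a_mid (a point): centre, half-way up, of a dark spring-steel clip (all alike) standing on edge: channel 42 mm long (x), 22 mm wide (y) over its flat flanks, 50 mm tall, 90 g; flanks reach 15 mm either way along x; grip across y, upper half. Jaws and card face its -x. Here 33 mm above the bench; lift it straight up over 50 mm to leave the bay
- clip_a_tab (a point): centre of the upright grip bar on the test card of clip_a: 10 mm (x) by 12 mm (y) by 42 mm tall, 33 mm above the bench, 63 mm in front (-x) of the clip's centre when home, 19 mm clear of the posts, only bench below. Grip it across y from above and pull level along its -x, away from the clip
- clip_a_card (a joint): how far the card of clip_a is drawn out (m): 0 home, 0.015 at its end stop (it stays captive). Held by the clip's dry friction, it does not spring back. A sound clip's card starts to slide only at 28 N or more, the weak one's at about 4 N, then slides at that steady force
- clip_b_mid (a point): centre, half-way up, of a dark spring-steel clip (all alike) standing on edge: channel 42 mm long (x), 22 mm wide (y) over its flat flanks, 50 mm tall, 90 g; flanks reach 15 mm either way along x; grip across y, upper half. Jaws and card face its -x. Here 33 mm above the bench; lift it straight up over 50 mm to leave the bay
- clip_b_tab (a point): centre of the upright grip bar on the test card of clip_b: 10 mm (x) by 12 mm (y) by 42 mm tall, 33 mm above the bench, 63 mm in front (-x) of the clip's centre when home, 19 mm clear of the posts, only bench below. Grip it across y from above and pull level along its -x, away from the clip
- clip_b_card (a joint): how far the card of clip_b is drawn out (m): 0 home, 0.015 at its end stop (it stays captive). Held by the clip's dry friction, it does not spring back. A sound clip's card starts to slide only at 28 N or more, the weak one's at about 4 N, then slides at that steady force
- clip_c_mid (a point): centre, half-way up, of a dark spring-steel clip (all alike) standing on edge: channel 42 mm long (x), 22 mm wide (y) over its flat flanks, 50 mm tall, 90 g; flanks reach 15 mm either way along x; grip across y, upper half. Jaws and card face its -x. Here 33 mm above the bench; lift it straight up over 50 mm to leave the bay
- clip_c_tab (a point): centre of the upright grip bar on the test card of clip_c: 10 mm (x) by 12 mm (y) by 42 mm tall, 33 mm above the bench, 63 mm in front (-x) of the clip's centre when home, 19 mm clear of the posts, only bench below. Grip it across y from above and pull level along its -x, away from the clip
- clip_c_card (a joint): how far the card of clip_c is drawn out (m): 0 home, 0.015 at its end stop (it stays captive). Held by the clip's dry friction, it does not spring back. A sound clip's card starts to slide only at 28 N or more, the weak one's at about 4 N, then slides at that steady force
- clip_a: the same clip_a, origin at its underside below a point 5 mm in front (-x) of its centre; its bay's posts bear the pull on its card
- clip_b: the same clip_b, origin at its underside below a point 5 mm in front (-x) of its centre; its bay's posts bear the pull on its card
- clip_c: the same clip_c, origin at its underside below a point 5 mm in front (-x) of its centre; its bay's posts bear the pull on its card
- rig: fixed aluminium plate 84 (x) by 236 (y) by 8 mm with three clip bays 80 mm apart along y; origin on the bench under the middle bay. Before each clip's jaws two posts, tops 54 mm above the bench, hold it against a pull along -x; the card passes between them in a 6 mm slot open at the top. Side guides 5 mm and a back stop 8 mm high, 1.5 to 2 mm play
- tray: open grey reject tray, 170 mm (its x) by 130 mm (y), rim 30 mm high, wall and floor 4 mm; origin at the centre of its underside, on the bench; fixed. Between rig and tray a tall black test stand (behind x = 0.58) has a clear upright shield, 170 mm high, that reaches forward to x = 0.51 at y = 0.14: carry things past on the robot's side of it, or well above it
- v_block: ground steel V-block 45x40x34 mm, loose, origin at its underside; a bystander
- screwdriver_2: screwdriver 149 mm long, 16 mm thick, loose, lying in front of the rig, origin at its underside; a bystander
Not all that is in view belongs to the job. Leave any pink or red look-alike of the clip_b alone. What is shaped like the clip_c but green is not meant.

How it is judged:
By the outcome, as a careful person would: the job done as asked, in the order asked, and still so for the second after the job is handed in, with the robot touching nothing.
It also fails if it takes over 58 s, if anything falls off the work surface, if the arm or the gripper's body presses on something with over 40 N, if the wrist force passes 120 N, or if a joint passes its speed limit or range.

## Working session

There is one attempt and no reset: what is moved stays moved. The work goes in short steps, Python scripts to look and compute and a shell command to move; the robot and the scene stay as the last step left them, time stands still between calls to the robot, and variables do not carry over. Pictures are saved under pics/ and viewed, at most 10 in all, crops included, and the job is handed in when it is done.

```bash
mkdir -p pics; cat > h.py <<'E'
import numpy as np, cv2
from scipy.spatial.transform import Rotation as R
from plant import get_state, viewer, sign_off, ctrl
def cam(n, s=None):
    p=viewer.camera_params(n); f=210/np.tan(np.radians(p["fov_y"])/2)
    if "hand_eye" in p:
        s=s or get_state(); T=np.eye(4); T[:3,:3]=R.from_quat(s["tcp_rot"]).as_matrix(); T[:3,3]=s["eef_pos"]
        T=T@np.array(p["hand_eye"])
    else:
        T=np.eye(4); a=np.array(p["attitude"]); T[:3,:3]=a if a.shape==(3,3) else R.from_quat(a).as_matrix(); T[:3,3]=p["xyz"]
    return p,f,T
def ray(c,uv):
    p,f,T=c; d=np.array([(uv[0]-p["cx"])/f,(uv[1]-p["cy"])/f]); s=d.copy()
    for _ in range(20): s=d/(1+p["k1"]*(s@s))
    v=T[:3,:3]@np.array([s[0],-s[1],-1]); return T[:3,3],v/np.linalg.norm(v)
def at_z(c,uv,z):
    o,v=ray(c,uv); return o+v*(z-o[2])/v[2]
def proj(c,P):
    p,f,T=c; q=T[:3,:3].T@(np.array(P)-T[:3,3]); s=np.array([q[0],-q[1]])/-q[2]; s=s*(1+p["k1"]*(s@s)); return s*f+[p["cx"],p["cy"]]
def tri(rs):
    A=0;b=0
    for o,v in rs:
        M=np.eye(3)-np.outer(v,v); A=A+M; b=b+M@o
    x=np.linalg.solve(A,b); return x,[np.linalg.norm((np.eye(3)-np.outer(v,v))@(x-o)) for o,v in rs]
E
python3 - <<'E'
from h import *
s=get_state(); print(s, ctrl.pinch_z)
for n in ["scene","top","wrist"]:
    im=viewer.read_camera(n); cv2.imwrite(f"pics/{n}0.png",im)
    p,f,T=cam(n); print(n,p["fov_y"],p["k1"],T.round(3).tolist())
    if n=="wrist": continue
    for k in ["clip_a_mid","clip_a_tab","rig","tray","screwdriver_2","v_block"]:
        for d in viewer.pinpoint(n,k):
            uv=np.array(d["xy"])*[560,420]; z={"clip_a_mid":.033,"clip_a_tab":.033}.get(k,0)
            print(n,k,round(d["confidence"],2),uv.round(0),at_z((p,f,T),uv,z).round(3))
E
```

```text
{'time': 0.0, 'qpos': array([ 9.58003808e-01,  2.87220123e-01,  1.57816683e+00,  3.07857144e-06,
        1.27858446e+00, -1.50028756e-01]), 'dq': array([ 0.00023716,  0.00227052,  0.00191005, -0.0011794 , -0.00111267,
       -0.00065922]), 'joint_efforts': array([-1.27347226e-03, -4.05979621e+01, -2.92628413e+01, -1.03498762e-04,
        5.71708355e-03, -7.16191181e-06]), 'eef_pos': array([0.30094806, 0.60347273, 0.22991636]), 'tcp_rot': array([ 2.29323068e-01,  9.73349637e-01, -1.10336347e-03, -4.44090761e-04]), 'contact_force': array([ 0.63134722,  0.13602285, -0.47985181]), 'wrist_torque': array([ 0.00696697, -0.00454727,  0.04725585]), 'finger_force': 0.0, 'opening': 0.9941878510809181} 0.0187
scene 57.165524189284106 -0.019875020864906497 [[0.845, 0.24, -0.478, -0.032], [-0.535, 0.389, -0.75, -0.891], [0.006, 0.89, 0.457, 0.566], [0.0, 0.0, 0.0, 1.0]]
scene clip_a_mid 0.74 [296. 227.] [ 0.509 -0.127  0.033]
scene clip_a_mid 0.34 [337. 257.] [ 0.51  -0.302  0.033]
scene clip_a_tab 0.53 [279. 236.] [ 0.443 -0.143  0.033]
scene clip_a_tab 0.48 [210. 187.] [0.416 0.254 0.033]
scene 
[... 226 characters left out ...]
219.] [0.498 0.004 0.   ]
top 54.03923024628739 -0.0962831663771746 [[0.029, 0.997, -0.073, 0.42], [-1.0, 0.029, 0.005, -0.015], [0.007, 0.073, 0.997, 1.054], [0.0, 0.0, 0.0, 1.0]]
top clip_a_mid 0.64 [322. 195.] [ 0.515 -0.13   0.033]
top clip_a_tab 0.59 [325. 226.] [ 0.438 -0.14   0.033]
top rig 0.78 [353. 199.] [ 0.509 -0.213  0.   ]
top rig 0.29 [325. 222.] [ 0.449 -0.143  0.   ]
top tray 0.94 [129. 211.] [0.462 0.363 0.   ]
top screwdriver_2 0.78 [341. 258.] [ 0.359 -0.187  0.   ]
top v_block 0.73 [263. 202.] [0.496 0.017 0.   ]
wrist 58.02780712886231 -0.08331228832958672 [[0.446, -0.858, -0.253, 0.238], [0.895, 0.429, 0.125, 0.637], [0.002, -0.282, 0.959, 0.375], [0.0, 0.0, 0.0, 1.0]]
```

```bash
python3 -c "
import cv2
cv2.imwrite('pics/t1.png',cv2.resize(cv2.imread('pics/top0.png')[120:320,60:460],(800,400),interpolation=2))
cv2.imwrite('pics/s1.png',cv2.resize(cv2.imread('pics/scene0.png')[100:340,130:450],(800,600),interpolation=2))"
```

```text
(no output)
```

View pics/t1.png

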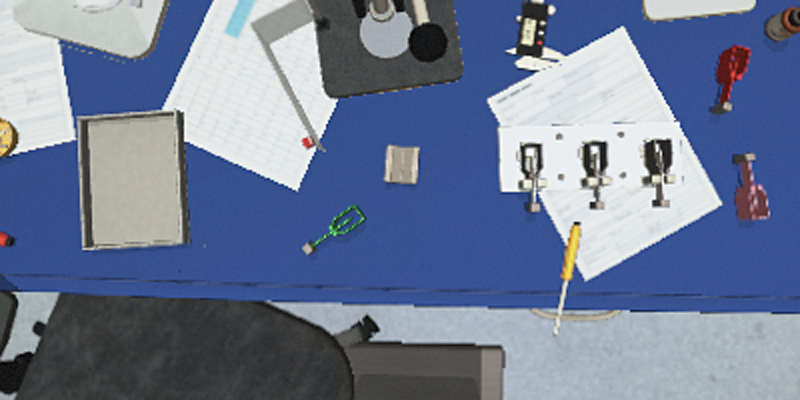

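View pics/s1.png

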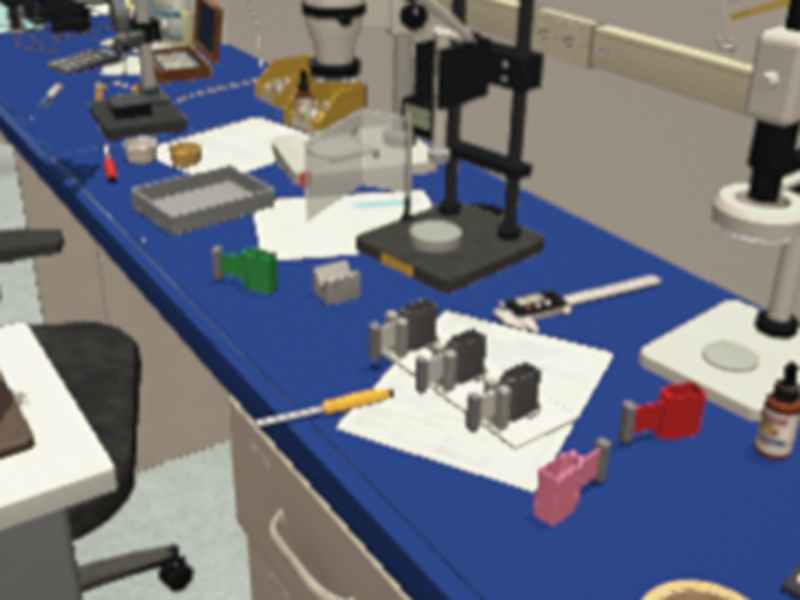

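The top view shows the rig at lower right, with its three dark clips near full-image (325,200), (357,200) and (388,200) and their tabs about 22 px lower. The tray is at left. The shield lies between rig and tray, and the green, pink and red decoys sit off the rig. I'll bring the wrist camera over the rig.

```bash
python3 -m handwheel '[[[0.0854,0,0,0,-6.6],[0.0854,0,0,0,-6.6],[0.0854,0,0,0,-6.6],[0.0854,0,0,0,-6.6],[0.0854,-0.02,-0.036,0,0],[0.0854,-0.02,-0.036,0,0],[0.0854,-0.02,-0.036,0,0],[0.0854,-0.02,-0.036,0,0],[0.0854,-0.02,-0.036,0,0],[0.0854,-0.02,-0.036,0,0],[0.0854,-0.02,-0.036,0,0],[0.0854,-0.02,-0.036,0,0]]]' 40
python3 -m handwheel '[[[0.0854,0,-0.041,0,0],[0.0854,0,-0.041,0,0],[0.0854,0,-0.041,0,0],[0.0854,0,-0.041,0,0],[0.0854,0,-0.041,0,0],[0.0854,0,-0.041,0,0],[0.0854,0,-0.041,0,0],[0.0854,0,-0.041,0,0],[0.0854,0,-0.041,0,0],[0.0854,0,-0.041,0,0],[0.0854,0,-0.041,0,0],[0.0854,0,0,0,0]]]'
```

```text
time: 1.75
eef_pos: [0.4614, 0.3139, 0.2317]
tcp_rot: [0.001, 1.0, 0.0, 0.0]
contact_force: [0.6, -0.8, -0.8]
opening: 0.999
finger_force: 0.0
time: 2.75
eef_pos: [0.4597, -0.1415, 0.232]
tcp_rot: [0.005, 1.0, -0.002, 0.001]
contact_force: [0.7, -0.9, 0.4]
opening: 1.001
finger_force: 0.0
```

```bash
cat > look.py <<'E'
import sys,pickle
from h import *
n=sys.argv[1]; s=get_state(); im=viewer.read_camera("wrist"); cv2.imwrite(f"pics/{n}.png",im); c=cam("wrist",s)
out={}
for k in ["clip_a_mid","clip_a_tab","rig"]:
    out[k]=[]
    for d in viewer.pinpoint("wrist",k):
        uv=np.array(d["xy"])*[560,420]; out[k].append(ray(c,uv)); print(k,round(d["confidence"],2),uv.round(0),at_z(c,uv,0 if k=="rig" else .033).round(4))
pickle.dump(out,open(n+".pkl","wb"))
E
python3 look.py w1
```

```text
clip_a_mid 0.85 [290. 234.] [ 0.5104 -0.1382  0.033 ]
clip_a_tab 0.79 [284. 168.] [ 0.4465 -0.1435  0.033 ]
rig 0.73 [210. 222.] [ 0.508  -0.2217  0.    ]
```

```bash
python3 -m handwheel '[[[0.0854,0,-0.04,0,0],[0.0854,0,-0.04,0,0],[0.0854,0,0,0,0],[0.0854,0,0,0,0]]]'; python3 look.py w2; python3 - <<'E'
from h import *
import pickle
a,b=[pickle.load(open(f"w{i}.pkl","rb")) for i in (1,2)]
for k in a:
  for r in a[k]:
    for q in b[k]:
      x,e=tri([r,q])
      if e[0]<.004: print(k,x.round(4),np.round(e,4))
E
```

```text
time: 3.28
eef_pos: [0.46, -0.215, 0.2313]
tcp_rot: [0.001, 1.0, 0.0, -0.0]
contact_force: [-0.3, 0.8, -1.0]
opening: 0.994
finger_force: 0.0
clip_a_mid 0.98 [366. 231.] [ 0.5077 -0.1382  0.033 ]
clip_a_tab 0.6 [363. 170.] [ 0.448  -0.1443  0.033 ]
clip_a_tab 0.32 [274. 175.] [ 0.4528 -0.2256  0.033 ]
rig 0.81 [281. 223.] [ 0.51   -0.2202  0.    ]
clip_a_mid [ 0.5087 -0.1382  0.0341] [0.0013 0.0013]
clip_a_tab [ 0.4479 -0.1436  0.0294] [0.0008 0.0008]
rig [ 0.5064 -0.22    0.0079] [0.0009 0.0009]
```

View pics/w2.png

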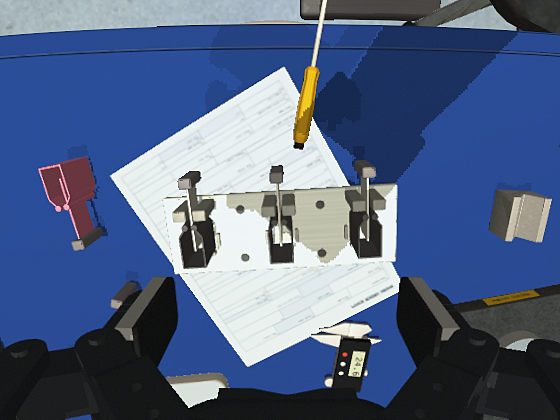

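The wrist view shows the three clips at about (197,235), (281,235) and (369,232), with tab tops at (188,180), (277,174) and (365,168). The plate is yawed a few degrees. The screwdriver handle end, at (298,147), is close in front of the middle tab.

```bash
python3 - <<'E'
from h import *
s=get_state(); c=cam("wrist",s)
q=[(164,200),(396,185),(398,258),(177,274)]
P=[at_z(c,u,.008) for u in q]; 
for p in P: print(p.round(4))
print("yaw", [np.degrees(np.arctan2(-(b-a)[0],(b-a)[1])) for a,b in ((P[0],P[1]),(P[3],P[2]))], np.mean(P,0))
for u in [(188,180),(277,174),(365,168),(298,147)]: print(at_z(c,u,.054).round(4))
print("sd", at_z(c,(298,145),.008))
yaw=np.radians(4); ex=np.array([np.cos(yaw),np.sin(yaw)]); ey=np.array([-ex[1],ex[0]])
for o in ([.5085,-.2195],):
  for k in(-1,0,1):
    m=o+k*.08*ey; t=m-.063*ex; print(k,"mid",m.round(4),proj(c,[*m,.033]).round(0),"tab",t.round(4),proj(c,[*t,.054]).round(0))
z=im=cv2.imread("pics/w2.png"); g=cv2.cvtColor(im,cv2.COLOR_BGR2GRAY)
cv2.imwrite("pics/w2c.png",cv2.resize(im[140:290,150:420],(800,444),interpolation=cv2.INTER_CUBIC))
E
```

```text
[ 0.4827 -0.3361  0.008 ]
[ 0.4673 -0.1036  0.008 ]
[ 0.5458 -0.0948  0.008 ]
[ 0.5643 -0.3297  0.008 ]
yaw [np.float64(3.7874301144854647), np.float64(4.491524679932369)] [ 0.51502347 -0.21604216  0.008     ]
[ 0.4532 -0.298   0.054 ]
[ 0.4481 -0.2208  0.054 ]
[ 0.4428 -0.1454  0.054 ]
[ 0.4251 -0.203   0.054 ]
sd [ 0.42824324 -0.20157481  0.008     ]
-1 mid [ 0.5141 -0.2993] [197. 238.] tab [ 0.4512 -0.3037] [181. 178.]
0 mid [ 0.5085 -0.2195] [279. 233.] tab [ 0.4457 -0.2239] [273. 171.]
1 mid [ 0.5029 -0.1397] [363. 227.] tab [ 0.4401 -0.1441] [367. 165.]
```

View pics/w2c.png

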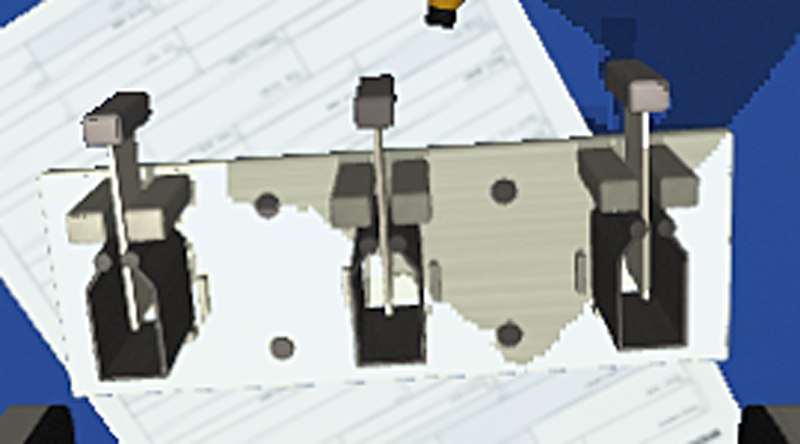

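```bash
python3 -m handwheel '[[[0.06,0,0,0,-4.1],[0.06,0.0115,-0.006,0.03,0],[0.06,0,0,0.035,0],[0.06,0,0,0.035,0],[0.06,0,0,0.03,0],[0.06,0,0,0,0],[0.06,0,0,0,0]]]'; python3 look.py w3
```

```text
time: 4.07
eef_pos: [0.4478, -0.2203, 0.1002]
tcp_rot: [-0.036, 0.999, 0.001, -0.002]
contact_force: [0.2, 0.2, 0.6]
opening: 0.7
finger_force: 0.0
clip_a_tab 0.91 [411. 236.] [ 0.4478 -0.1447  0.033 ]
rig 0.92 [282. 297.] [ 0.5111 -0.2184 -0.    ]
```

View pics/w3.png

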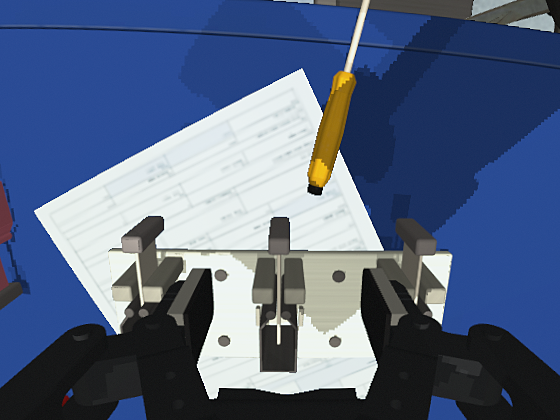

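The view is now square with the rig. The middle tab's top is at (279,243), between the fingers (inner faces at 212 and 363).

```bash
python3 - <<'E'
from h import *
s=get_state(); c=cam("wrist",s); Rm=R.from_quat(s["tcp_rot"]).as_matrix()
print(c[0]["cx"],c[0]["cy"],Rm.round(3).tolist())
for u in [(279,244),(424,246),(135,243)]:
    P=at_z(c,u,.054); print(P.round(4), (Rm.T@(P-s["eef_pos"])).round(4))
E
```

```text
286.7257160465709 214.16518798146205 [[-0.998, -0.07, 0.004], [-0.07, 0.998, -0.003], [-0.004, -0.004, -1.0]]
[ 0.4547 -0.2265  0.054 ] [-0.0038 -0.0036  0.0503]
[ 0.4504 -0.1463  0.054 ] [-0.0052  0.0767  0.05  ]
[ 0.46   -0.3063  0.054 ] [-0.0035 -0.0836  0.0505]
```

```bash
python3 -m handwheel '[[[0.06,-0.004,-0.0036,0.025,0],[0.06,0,0,0.025,0],[0.06,0,0,0.025,0],[0.06,0,0,0,0],[0.03,0,0,0,0],[0.02,0,0,0,0],[0.016,0,0,0,0],[0.016,0,0,0,0]]]' 40
python3 -m handwheel '[[[0.0,0,0,0,0],[0,0,0,0,0],[0,0,0,0,0],[0,0,0,0,0]]]' 40
```

```text
time: 4.93
eef_pos: [0.4542, -0.2264, 0.0285]
tcp_rot: [-0.035, 0.999, -0.001, 0.002]
contact_force: [0.4, 0.5, -0.2]
opening: 0.19
finger_force: 0.1
time: 5.27
eef_pos: [0.4538, -0.2262, 0.0279]
tcp_rot: [-0.035, 0.999, -0.001, 0.001]
contact_force: [-0.8, 1.3, 7.1]
opening: 0.129
finger_force: 43.0
```

```bash
python3 -m handwheel '[[[0,0.0005,0,0,0],[0,0.0005,0,0,0]]]'; python3 -m handwheel '[[[0,0.0005,0,0,0],[0,0.0005,0,0,0]]]'
```

```text
time: 5.43
eef_pos: [0.4536, -0.2263, 0.0278]
tcp_rot: [-0.034, 0.999, -0.001, 0.002]
contact_force: [3.4, 1.9, 2.6]
opening: 0.132
finger_force: 42.7
time: 5.6
eef_pos: [0.4527, -0.2265, 0.0277]
tcp_rot: [-0.034, 0.999, -0.001, 0.002]
contact_force: [4.7, 0.7, 4.8]
opening: 0.126
finger_force: 42.8
```

```bash
python3 -m handwheel '[[[0,0.0005,0,0,0],[0,0.0005,0,0,0]]]'; python3 -m handwheel '[[[0,0.0005,0,0,0],[0,0,0,0,0]]]'
```

```text
time: 5.77
eef_pos: [0.4524, -0.2265, 0.0277]
tcp_rot: [-0.034, 0.999, -0.001, 0.003]
contact_force: [8.5, 2.1, 3.9]
opening: 0.13
finger_force: 42.7
time: 5.93
eef_pos: [0.4524, -0.2265, 0.0277]
tcp_rot: [-0.034, 0.999, -0.001, 0.004]
contact_force: [9.4, 2.5, 3.1]
opening: 0.128
finger_force: 42.6
```

The middle clip holds at 9 N, so it is sound. I'll release it and go to the right one.

```bash
python3 -m handwheel '[[[0,-0.0015,0,0,0],[0,-0.001,0,0,0],[0.03,0,0,0,0],[0.05,0,0,0,0],[0.06,0,0,-0.025,0],[0.06,0,0,-0.035,0],[0.06,-0.0005,0.04,0,0],[0.06,-0.0005,0.04,0,0],[0.06,0,0,0,0],[0.06,0,0,0,0]]]'; python3 look.py w4
python3 - <<'E'
import cv2; cv2.imwrite('pics/w4c.png',cv2.imread('pics/w4.png')[150:400,100:480])
E
```

```text
time: 6.77
eef_pos: [0.4454, -0.1434, 0.0848]
tcp_rot: [-0.036, 0.999, 0.001, -0.002]
contact_force: [-0.2, -0.4, 0.5]
opening: 0.703
finger_force: 0.0
clip_a_mid 0.87 [286. 338.] [ 0.5102 -0.1384  0.033 ]
clip_a_mid 0.44 [  5. 236.] [ 0.4571 -0.3044  0.033 ]
clip_a_tab 0.71 [284. 238.] [ 0.4461 -0.144   0.033 ]
rig 0.77 [167. 301.] [ 0.5097 -0.2199  0.    ]
rig 0.66 [ 47. 306.] [ 0.5214 -0.3073  0.    ]
```

View pics/w4c.png

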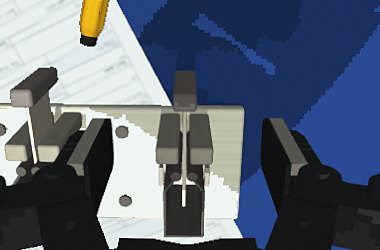

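The right tab's top is at full-image (286,253), central between the fingers.

```bash
python3 - <<'E'
from h import *
s=get_state(); c=cam("wrist",s); Rm=R.from_quat(s["tcp_rot"]).as_matrix()
for u in [(285.5,253)]:
    P=at_z(c,u,.054); print(P.round(4), (Rm.T@(P-s["eef_pos"])).round(4))
print(s["eef_pos"])
E
```

```text
[ 0.4486 -0.1462  0.054 ] [-0.0016  0.      0.0319]
[ 0.44700485 -0.14636569  0.08588057]
```

```bash
python3 -m handwheel '[[[0.06,-0.0016,0,0.03,0],[0.05,0,0,0.029,0],[0.03,0,0,0,0],[0.018,0,0,0,0],[0,0,0,0,0],[0,0,0,0,0],[0,0,0,0,0],[0,0,0,0,0]]]' 40
python3 -m handwheel '[[[0,0.0005,0,0,0],[0,0.0005,0,0,0]]]'; python3 -m handwheel '[[[0,0.0005,0,0,0],[0,0.0005,0,0,0]]]'; python3 -m handwheel '[[[0,0.0005,0,0,0],[0,0,0,0,0]]]'
```

```text
time: 7.63
eef_pos: [0.4496, -0.146, 0.0285]
tcp_rot: [-0.035, 0.999, -0.001, 0.001]
contact_force: [0.4, -0.2, -0.7]
opening: 0.128
finger_force: 41.8
time: 7.8
eef_pos: [0.4488, -0.146, 0.0283]
tcp_rot: [-0.035, 0.999, -0.001, 0.001]
contact_force: [1.3, -0.4, 1.5]
opening: 0.128
finger_force: 42.0
time: 7.97
eef_pos: [0.4481, -0.1461, 0.0282]
tcp_rot: [-0.035, 0.999, -0.001, 0.002]
contact_force: [2.8, 0.9, 1.6]
opening: 0.128
finger_force: 42.1
time: 8.13
eef_pos: [0.448, -0.1461, 0.0282]
tcp_rot: [-0.034, 0.999, -0.001, 0.002]
contact_force: [5.2, 1.3, 1.6]
opening: 0.128
finger_force: 42.1
```

```bash
python3 -m handwheel '[[[0,0.0005,0,0,0],[0,0.0005,0,0,0]]]'; python3 -m handwheel '[[[0,0.0005,0,0,0],[0,0,0,0,0]]]'
```

```text
time: 8.3
eef_pos: [0.4479, -0.1461, 0.0283]
tcp_rot: [-0.034, 0.999, -0.001, 0.003]
contact_force: [9.7, 2.8, -1.7]
opening: 0.129
finger_force: 41.7
time: 8.47
eef_pos: [0.4479, -0.1461, 0.0282]
tcp_rot: [-0.034, 0.999, -0.001, 0.004]
contact_force: [9.3, 1.7, -2.6]
opening: 0.131
finger_force: 41.6
```

The right clip holds at 9 N too. Now the left one.

```bash
python3 -m handwheel '[[[0,-0.0015,0,0,0],[0,-0.001,0,0,0],[0.03,0,0,0,0],[0.05,0,0,0,0],[0.06,0,0,-0.025,0],[0.06,0,0,-0.035,0],[0.06,0,-0.04,0,0],[0.06,0,-0.04,0,0],[0.06,0,-0.04,0,0],[0.06,0,-0.04,0,0],[0.06,0,0,0,0],[0.06,0,0,0,0]]]'; python3 look.py w5
python3 - <<'E'
import cv2; cv2.imwrite('pics/w5c.png',cv2.imread('pics/w5.png')[150:400,100:480])
E
```

```text
time: 9.47
eef_pos: [0.4574, -0.3065, 0.0864]
tcp_rot: [-0.033, 0.999, 0.001, -0.001]
contact_force: [0.6, 0.8, 0.0]
opening: 0.708
finger_force: 0.0
clip_a_mid 0.56 [545. 328.] [ 0.5091 -0.1383  0.033 ]
clip_a_tab 0.73 [290. 239.] [ 0.4589 -0.3036  0.033 ]
rig 0.59 [407. 296.] [ 0.5075 -0.2193  0.    ]
```

View pics/w5c.png

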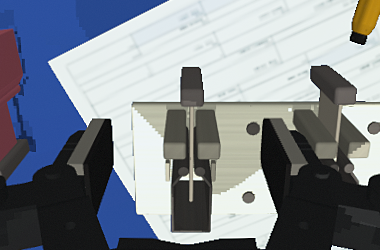

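The left tab's top is at full-image (292,249), slightly to the right of centre.

```bash
python3 - <<'E'
from h import *
s=get_state(); c=cam("wrist",s); Rm=R.from_quat(s["tcp_rot"]).as_matrix()
for u in [(292,250)]:
    P=at_z(c,u,.054); print(P.round(4), (Rm.T@(P-s["eef_pos"])).round(4))
print(s["eef_pos"])
E
```

```text
[ 0.4577 -0.3     0.054 ] [-0.0002  0.0033  0.0324]
[ 0.45776127 -0.30339131  0.08640923]
```

```bash
python3 -m handwheel '[[[0.06,-0.0015,0,0.03,0],[0.05,0,0,0.029,0],[0.03,0,0,0,0],[0.018,0,0,0,0],[0,0,0,0,0],[0,0,0,0,0],[0,0,0,0,0],[0,0,0,0,0]]]' 40
python3 -m handwheel '[[[0,0.0005,0,0,0],[0,0.0005,0,0,0],[0,0.0005,0,0,0],[0,0.0005,0,0,0]]]'; python3 -m handwheel '[[[0,0.0005,0,0,0],[0,0.0005,0,0,0]]]'; python3 -m handwheel '[[[0,0.0005,0,0,0],[0,0,0,0,0]]]'
```

```text
time: 10.33
eef_pos: [0.4607, -0.3057, 0.0297]
tcp_rot: [-0.035, 0.999, -0.001, 0.001]
contact_force: [0.9, -1.0, -0.6]
opening: 0.13
finger_force: 42.0
time: 10.67
eef_pos: [0.4592, -0.306, 0.0294]
tcp_rot: [-0.034, 0.999, -0.001, 0.002]
contact_force: [4.4, 0.7, 1.6]
opening: 0.129
finger_force: 42.3
time: 10.83
eef_pos: [0.4582, -0.306, 0.0293]
tcp_rot: [-0.035, 0.999, -0.001, 0.001]
contact_force: [3.8, -0.3, 3.9]
opening: 0.128
finger_force: 42.4
time: 11.0
eef_pos: [0.4574, -0.3061, 0.0292]
tcp_rot: [-0.035, 0.999, -0.001, 0.001]
contact_force: [4.3, -0.6, 4.9]
opening: 0.131
finger_force: 42.6
```

The left card slides at about 4 N, so the left clip is the weak one. I'll draw its card to the stop.

```bash
python3 -m handwheel '[[[0,0.001,0,0,0],[0,0.001,0,0,0],[0,0.001,0,0,0],[0,0.001,0,0,0],[0,0.001,0,0,0],[0,0.001,0,0,0],[0,0.001,0,0,0],[0,0.001,0,0,0],[0,0.001,0,0,0],[0,0.001,0,0,0],[0,0,0,0,0]]]'; python3 -m handwheel '[[[0,0.0007,0,0,0],[0,0.0007,0,0,0],[0,0.0007,0,0,0]]]';  python3 -m handwheel '[[[0,0.0005,0,0,0],[0,0.0005,0,0,0]]]'
```

```text
time: 11.92
eef_pos: [0.447, -0.3068, 0.0291]
tcp_rot: [-0.035, 0.999, -0.001, 0.001]
contact_force: [3.8, -1.0, 5.1]
opening: 0.132
finger_force: 42.7
time: 12.17
eef_pos: [0.445, -0.3069, 0.029]
tcp_rot: [-0.035, 0.999, -0.001, 0.001]
contact_force: [3.5, -0.3, 5.9]
opening: 0.127
finger_force: 42.7
time: 12.33
eef_pos: [0.4441, -0.307, 0.029]
tcp_rot: [-0.035, 0.999, -0.001, 0.001]
contact_force: [5.3, 0.6, 4.1]
opening: 0.128
finger_force: 42.6
```

```bash
python3 -m handwheel '[[[0,0.0005,0,0,0],[0,0.0005,0,0,0]]]';  python3 -m handwheel '[[[0,0.0005,0,0,0],[0,0.0005,0,0,0]]]'
```

```text
time: 12.5
eef_pos: [0.444, -0.307, 0.0291]
tcp_rot: [-0.034, 0.999, -0.001, 0.002]
contact_force: [8.3, 0.8, 2.6]
opening: 0.126
finger_force: 42.4
time: 12.67
eef_pos: [0.4439, -0.307, 0.0291]
tcp_rot: [-0.034, 0.999, -0.001, 0.003]
contact_force: [11.7, 1.4, 1.2]
opening: 0.127
finger_force: 42.2
```

The card is at its stop: the force rises with no further motion at 0.444. I'll relax, release and move over the clip.

```bash
python3 -m handwheel '[[[0,-0.0015,0,0,0],[0,-0.001,0,0,0],[0.03,0,0,0,0],[0.05,0,0,0,0],[0.06,0,0,-0.03,0],[0.06,0,0,-0.035,0],[0.06,-0.038,0,0,0],[0.06,-0.038,0,0,0],[0.06,0,0,0,0],[0.06,0,0,0,0],[0.06,0,0,0,0],[0.06,0,0,0,0]]]'; python3 look.py w6
python3 - <<'E'
from h import *; print(get_state()["eef_pos"]); cv2.imwrite('pics/w6c.png',cv2.imread('pics/w6.png')[100:400,80:480])
E
```

```text
time: 13.67
eef_pos: [0.5177, -0.3002, 0.0916]
tcp_rot: [-0.035, 0.999, 0.001, -0.002]
contact_force: [-0.1, 0.4, -0.7]
opening: 0.706
finger_force: 0.0
clip_a_mid 0.97 [557. 233.] [ 0.5077 -0.1387  0.033 ]
[ 0.51879104 -0.30099057  0.09301602]
```

View pics/w6c.png

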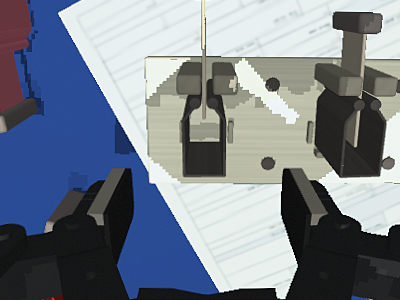

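The weak clip is at crop (204,135), full image (284,235), with its card out and its top rear edge at about (284,275).

```bash
python3 - <<'E'
from h import *
s=get_state(); c=cam("wrist",s); Rm=R.from_quat(s["tcp_rot"]).as_matrix()
for u in [(284.5,275),(263,275),(306,275),(263,218)]:
    P=at_z(c,u,.058); print(P.round(4), (Rm.T@(P-s["eef_pos"])).round(4))
E
```

```text
[ 0.5339 -0.3004  0.058 ] [-0.0152 -0.0005  0.035 ]
[ 0.5347 -0.3115  0.058 ] [-0.0152 -0.0116  0.035 ]
[ 0.5332 -0.2893  0.058 ] [-0.0152  0.0106  0.035 ]
[ 0.5038 -0.3131  0.058 ] [ 0.0157 -0.0111  0.035 ]
```

```bash
python3 -m handwheel '[[[0.06,0,-0.0005,0.033,0],[0.05,0,0,0.033,0],[0.04,0,0,0,0],[0.03,0,0,0,0],[0,0,0,0,0],[0,0,0,0,0],[0,0,0,0,0],[0,0,0,0,0]]]' 40; python3 -m handwheel '[[[0,0,0,-0.01,0],[0,0,0,-0.015,0],[0,0,0,-0.02,0],[0,0,0,-0.02,0],[0,0,0,0,0]]]'
```

```text
time: 14.53
eef_pos: [0.5206, -0.3022, 0.0291]
tcp_rot: [-0.035, 0.999, -0.001, 0.001]
contact_force: [0.5, 0.2, -0.9]
opening: 0.256
finger_force: 44.4
time: 14.95
eef_pos: [0.5226, -0.3036, 0.0983]
tcp_rot: [-0.035, 0.999, -0.003, 0.004]
contact_force: [0.6, -1.0, -0.1]
opening: 0.247
finger_force: 44.6
```

The clip is gripped (opening about 21 mm) and clear of the bay. I'll carry it along x≈0.445, high, past the shield.

```bash
python3 -m handwheel '[[[0,0.01,0,-0.035,0],[0,0.03,0,-0.035,0],[0,0.037,0,-0.035,0],[0,-0.0014,0.02,0,0],[0,-0.0028,0.038,0,0],[0,-0.0028,0.038,0,0],[0,-0.0028,0.038,0,0],[0,-0.0028,0.038,0,0],[0,-0.0028,0.038,0,0],[0,-0.0028,0.038,0,0],[0,-0.0028,0.038,0,0],[0,0,0,0,0]]]' 50
```

```text
time: 15.95
eef_pos: [0.4524, -0.0138, 0.187]
tcp_rot: [-0.038, 0.999, 0.001, -0.0]
contact_force: [-0.2, 0.6, -0.4]
opening: 0.253
finger_force: 50.1
```

```bash
python3 -m handwheel '[[[0,-0.0014,0.02,0,0],[0,-0.0028,0.038,0,0],[0,-0.0028,0.038,0,0],[0,-0.0028,0.038,0,0],[0,-0.0028,0.038,0,0],[0,-0.0028,0.038,0,0],[0,-0.0028,0.038,0,0],[0,-0.0014,0.02,0,0],[0,0,0,0,0],[0,0,0,0,0]]]'; python3 - <<'E'
from h import *
im=viewer.read_camera("wrist"); cv2.imwrite("pics/w7.png",im)
viewer.read_camera("top"); c=cam("top")
for n in ("top","wrist"):
  c=cam(n)
  for d in viewer.outline_of(n,"tray")[:1]:
    m=d["mask"].astype(np.uint8); r=cv2.minAreaRect(cv2.findNonZero(m)); print(n,d["confidence"],[ (q.round(0),at_z(c,q,.03 ).round(3)) for q in cv2.boxPoints(r)])
  for d in viewer.pinpoint(n,"tray")[:1]: print(n,at_z(c,np.array(d["xy"])*[560,420],0).round(4),d["confidence"])
print(get_state()["eef_pos"])
E
```

```text
time: 16.78
eef_pos: [0.4541, 0.2498, 0.1871]
tcp_rot: [-0.036, 0.999, -0.0, -0.0]
contact_force: [0.9, -0.2, -1.3]
opening: 0.254
finger_force: 50.1
top 0.91 [(array([ 97., 236.], dtype=float32), array([0.394, 0.431, 0.03 ])), (array([142., 170.], dtype=float32), array([0.564, 0.326, 0.03 ])), (array([162., 184.], dtype=float32), array([0.531, 0.273, 0.03 ])), (array([118., 250.], dtype=float32), array([0.362, 0.378, 0.03 ]))]
wrist 0.81 [(array([338., 308.], dtype=float32), array([0.557, 0.302, 0.03 ])), (array([340., 110.], dtype=float32), array([0.387, 0.286, 0.03 ])), (array([506., 112.], dtype=float32), array([0.377, 0.418, 0.03 ])), (array([504., 309.], dtype=float32), array([0.551, 0.458, 0.03 ]))]
wrist [0.4669 0.3626 0.    ] 0.81
[0.45476483 0.24824848 0.18756501]
```

View pics/w7.png

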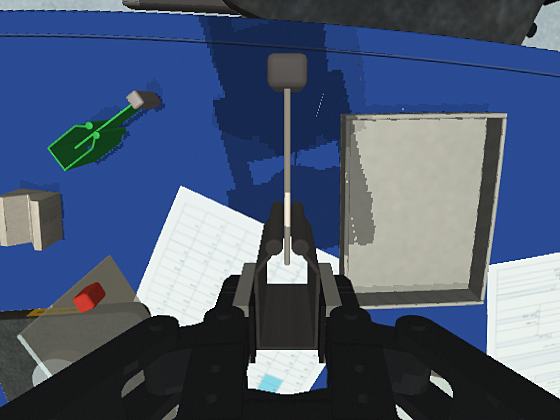

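The clip hangs upright in the fingers with its card out, tab at (287,72). The tray floor lies to the right, around (425,210), and is clear.

```bash
python3 -m handwheel '[[[0,0,0.032,0,0],[0,-0.015,0.038,0,0],[0,-0.02,0.032,0,0],[0,-0.012,0.01,0,0],[0,0,0,0.02,0],[0,0,0,0.035,0],[0,0,0,0.035,0],[0,0,0,0.03,0],[0,0,0,0.015,0],[0,0,0,0.005,0],[0,0,0,0,0],[0,0,0,0,0]]]'
```

```text
time: 18.08
eef_pos: [0.4947, 0.3643, 0.0487]
tcp_rot: [-0.034, 0.999, 0.0, 0.001]
contact_force: [0.1, -0.6, -1.1]
opening: 0.248
finger_force: 50.1
```

```bash
python3 -m handwheel '[[[0,0,0,0.01,0],[0,0,0,0.006,0],[0,0,0,0.003,0],[0,0,0,0,0]]]'; python3 -m handwheel '[[[0,0,0,0.0015,0],[0,0,0,0.0015,0]]]'; python3 -m handwheel '[[[0,0,0,0.001,0],[0,0,0,0,0]]]'
```

```text
time: 18.42
eef_pos: [0.4932, 0.3641, 0.0279]
tcp_rot: [-0.035, 0.999, -0.0, -0.001]
contact_force: [-0.3, 0.4, -1.1]
opening: 0.245
finger_force: 50.1
time: 18.58
eef_pos: [0.494, 0.3645, 0.0259]
tcp_rot: [-0.035, 0.999, 0.0, 0.0]
contact_force: [-0.1, -0.2, -2.0]
opening: 0.248
finger_force: 50.1
time: 18.75
eef_pos: [0.4936, 0.3643, 0.0245]
tcp_rot: [-0.035, 0.999, -0.0, -0.0]
contact_force: [-0.1, -0.5, -1.3]
opening: 0.253
finger_force: 50.1
```

```bash
python3 -m handwheel '[[[0,0,0,0.001,0],[0,0,0,0.0005,0]]]'; python3 -m handwheel '[[[0,0,0,0.0005,0],[0,0,0,0.0005,0]]]'
```

```text
time: 18.92
eef_pos: [0.4939, 0.3645, 0.0242]
tcp_rot: [-0.035, 0.999, -0.0, -0.0]
contact_force: [-2.6, -1.6, 6.8]
opening: 0.246
finger_force: 51.1
time: 19.08
eef_pos: [0.4939, 0.3645, 0.0242]
tcp_rot: [-0.035, 0.999, -0.0, -0.0]
contact_force: [-4.2, -2.5, 11.2]
opening: 0.248
finger_force: 51.7
```

The clip is on the floor (contact at 0.0242). I'll ease off, release slowly and retreat upward.

```bash
python3 -m handwheel '[[[0,0,0,-0.001,0],[0.022,0,0,0,0],[0.025,0,0,0,0],[0.03,0,0,0,0],[0.045,0,0,0,0],[0.045,0,0,0,0],[0.045,0,0,-0.01,0],[0.045,0,0,-0.03,0],[0.05,0,0,-0.04,0],[0.05,0,0,-0.04,0],[0.05,0,0,-0.02,0],[0.05,0,0,0,0]]]'; python3 - <<'E'
from h import *
a=viewer.read_camera("wrist"); b=viewer.read_camera("scene"); t=viewer.read_camera("top")
o=np.zeros((600,800,3),np.uint8)
o[:300,:400]=cv2.resize(a,(400,300)); o[300:,:400]=cv2.resize(t[130:280,60:260],(400,300)); o[:,400:]=cv2.resize(b[140:320,160:360],(400,600))[:, :]
cv2.imwrite("pics/end.png",o)
E
```

```text
time: 20.08
eef_pos: [0.4973, 0.3663, 0.1716]
tcp_rot: [-0.035, 0.999, 0.003, 0.006]
contact_force: [1.2, -0.1, 0.6]
opening: 0.588
finger_force: 0.0
```

View pics/end.png

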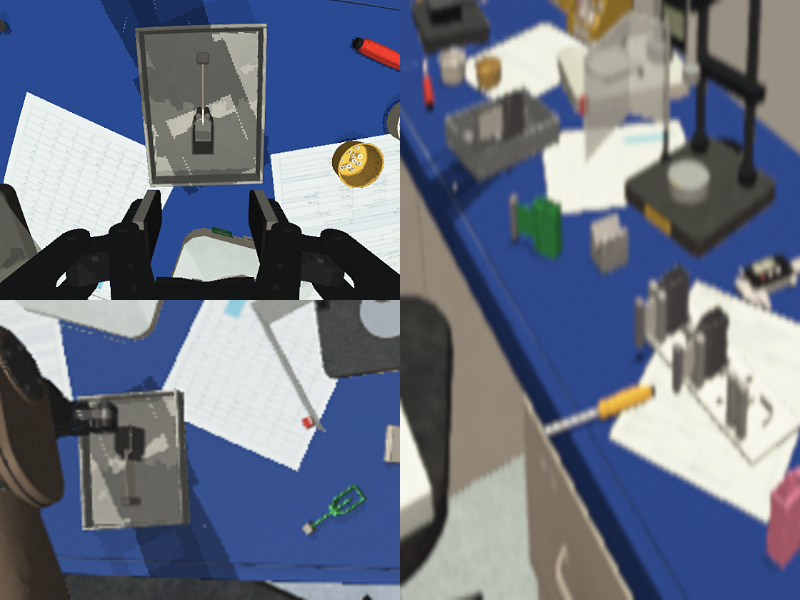

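The wrist view (top left) shows the clip upright in the tray at about (203,130), with its card out. In the scene view the two sound clips are still seated, and the screwdriver and V-block haven't moved.

```bash
python3 -c "
from plant import sign_off; print(sign_off())"
```

```text
the job is handed in; nothing more can be done
None
```

The job is done and handed in at about 20 s. The weak clip was the one at the −y end of the rig, whose card slid at about 4 N. Its card is drawn out to the stop and it stands upright in the reject tray. The other two held at about 9 N and are still seated with their cards in.

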